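Pack the mulling-spice tin with the rear strainer

ROBOT

A 6-joint arm with a two-finger parallel gripper is mounted at the origin on a cart in front of the work surface, level with it; the furniture and walls round the work are solid. World frame = base frame: x ahead of the robot, y to its left, z up, the work surface at z = 0. Lengths are in mm, angles in rad, forces in N, time in s.
With the tool pointing down it reaches from about 350 to 950 mm from the base axis. Payload 17.4 kg.
Tool frame: the origin (TCP) lies between the finger pads, 19 mm behind the fingertips; this is the grasp point; z points along the fingers, y is the line along which they close (so a half turn about z gives the same grasp; the last joint's range is limited). The gripper opens to 93 mm and grips with 3 to 60 N. Pads are 15 mm wide; open, the fingers measure 128 mm over their backs; the gripper's body (75 mm by 188 mm) begins 65 mm behind the grasp point.
Start: joints at [-1.212, 0.116, 1.442, -0, 1.584, -0.038], TCP at [260.858, -622.564, 237.446] pointing down, gripper open.
Joint ranges: [-2.83, 2.83], [-0.83, 2.19], [0.07, 2.5], [-1.14, 4.28], [0.01, 3], [-2.97, 2.97]. Speed limits (rad/s): [1.89, 1.89, 2.22, 3.14, 3.14, 3.14].

INTERFACE

Orientations are given as a 3x3 rotation matrix whose columns are the frame's x, y, z axes.
In Python, from cell import arm, solver, eyes, spotter gives the robot as it stands. The module is installed in compiled form; this text tells all that it offers. Calls block until the motion is done:
- arm.move_ptp(position, orientation): joint-space move of the TCP to a pose.
- arm.move_straight(position, rotation=None, rate=150, stop_force=None): straight line of the TCP; rotation=None keeps the orientation; rate is the mean speed in mm/s. With stop_force (N) it stops when the force on the tool has changed by that much, and returns True; else False.
- arm.goto_joints(angles): joint-space move.
- arm.grip(opening, grasp_force=None): opening from 0.0 (shut) to 1.0 (fully open); grasp_force is the grip in N (None keeps the last); returns when the fingers have stopped.
- arm.dwell(seconds).
- solver.solve_ik(position, orientation): joint angles nearest the present ones, or None.
- eyes.read_camera(name): name is "scene" or "side" or "wrist"; returns (picture, depth): 384x512x3 uint8, blue, green, red; 384x512 float32, mm along the optical axis (not along the pixel's ray), 0 where there is no reading.
- eyes.camera_info(name): a dict with "vfov" (degrees; the focal length in pixels is half the picture's height over the tangent of half this angle, whatever the lens; pixels are square), "cx", "cy" (the principal point, pixels), "origin" and "attitude" of the camera in the world. Camera axes: x right, y up, looking along -z (the intrinsics and any distortion apply to the point x, -y, -z); pixel columns grow to the right and rows downward; lengths in mm; the calibration is good to about 2 mm. A picture is of the moment at which its call begins: read the wrist's pose just before it. camera_info takes no time and is no camera call; for the wrist camera it gives the pose at the moment of the call.
A pose or a line that the arm cannot do raises arm.PlanningError and nothing moves.
- arm.finish_job(): hands the job in; it is judged then, once.
Trained networks look in the newest picture that a camera, given by its name, has taken for a name from the list of things; names that differ only in an ending like _2 or _b are one class to them, and where a whole thing is asked for, a point or a joint stands for the part that bears it (a point fixed in the world has none). Each returns a list of dicts, best first, with "score" (0 to 1); they miss things now and then, are a little off and sometimes report something else, mostly with a low value. They report only what shows in the picture. A call takes as long as a camera call. They do not tell look-alikes from the thing itself.
- spotter.regions_of(camera, label): "pixels" (384x512 bool, what is visible of it) and "extent" ([left, top, width, height] in pixels, round what is visible of it).
- spotter.landmark_of(camera, label): "point" ([row, column] in pixels: a listed point, or the origin of a listed thing).
Readings, each from a call of its own:
- arm.read_t(): time.
- arm.read_joints(): joint angles.
- arm.read_joint_vel(): joint speeds.
- arm.read_joint_torque(): joint torques, N m.
- arm.read_tool_pos(): TCP position.
- arm.read_ee_rot(): TCP orientation.
- arm.read_force(): force on the tool from outside, world axes, zero at the start.
- arm.read_moment(): the same for the moment, N m.
- arm.read_opening(): opening from 0.0 (shut) to 1.0 (fully open).
- arm.read_finger_force(): force on a finger pad.
Only numpy, scipy, OpenCV 4.12 (cv2) and the standard library are available. Lean on these libraries where they do the work, as an engineer would, in place of code of your own. Each camera call takes 0.05 s, during which the arm holds its last target. There are 200 camera calls.

TASK

Pack the mulling-spice tin: take off its lid, hang the utensils that block the tea strainer on the crowded hook over onto the spare hook, then take the strainer from the back and put it into the tin together with every small round steel spice canister standing on the worktop between the tin and the hooks. Finally put the lid back on squarely and fully down; the strainer stays where it hangs until all the front utensils hang on the spare hook, and the garlic, the timer and the oval bowl are left alone.

Things in the scene. Friction and masses are not known exactly. Their poses are not given: they have to be found in the camera images.
- hook_full: Crowded hook (left or right one), fixed stand: wooden foot 150x90x10 mm below the bar; post of 14 mm diameter to 214 mm height, origin at its foot; round bar, 8 mm thick, axis 200 mm up, runs 157 mm along own -x (to the robot), last 7 mm bent up 7 mm: an eye lifted 10 to 18 mm passes. Utensils hang 28 mm or more apart; strainer rearmost, 45 mm from the post.
- hook_spare: Spare hook, empty at the start, fixed stand: wooden foot 150x90x10 mm below the bar; post of 14 mm diameter to 214 mm height, origin at its foot; round bar, 8 mm thick, axis 200 mm up, runs 157 mm along own -x (to the robot), last 7 mm bent up 7 mm: an eye lifted 10 to 18 mm passes. 
- hook_full_bar (a point): Point on top of the crowded hook's bar, 85 mm along the bar from the post, 204 mm above the worktop; -x points to the free end.
- hook_spare_bar (a point): Point on top of the spare hook's bar, 85 mm along the bar from the post, 204 mm above the worktop; -x points to the free end.
- strainer: Round steel tea strainer, 60 g. Origin at its lower end, z up, x along the bar to the post. Eye: flat loop in y-z, 7 mm thick, 28 mm wide (y; 18 inside), z 66 to 108 mm, opening z 72 to 102 (so z = 102 rests on the bar). Grip from above across y astride the bar, tool centre at z = 90 mm. Below: shank 12 mm wide, z 42 to 66; meshed bowl, 44 mm across, 18 thick, z 0 to 44.
- scraper: Dough scraper, 60 g; may be absent. Origin at its lower end, z up, x along the bar to the post. Eye: flat loop in y-z, 7 mm thick, 28 mm wide (y; 18 inside), z 66 to 108 mm, opening z 72 to 102 (so z = 102 rests on the bar). Grip from above across y astride the bar, tool centre at z = 90 mm. Below: shank 12 mm wide, z 42 to 66; square blade, 44 mm wide, z 1 to 43.
- pastry_wheel: Pastry wheel, 60 g; may be absent. Origin at its lower end, z up, x along the bar to the post. Eye: flat loop in y-z, 7 mm thick, 28 mm wide (y; 18 inside), z 66 to 108 mm, opening z 72 to 102 (so z = 102 rests on the bar). Grip from above across y astride the bar, tool centre at z = 90 mm. Below: shank 12 mm wide, z 42 to 66; flat disc, 44 mm across, z 0 to 44.
- measuring_spoon: Measuring spoon, 60 g; may be absent. Origin at its lower end, z up, x along the bar to the post. Eye: flat loop in y-z, 7 mm thick, 28 mm wide (y; 18 inside), z 66 to 108 mm, opening z 72 to 102 (so z = 102 rests on the bar). Grip from above across y astride the bar, tool centre at z = 90 mm. Below: shank 12 mm wide, z 42 to 66; bowl, 30 mm across, 12 deep, z 9 to 39.
- tin: Fixed white enamelled storage tin, open-topped: outside 126 mm (own x) by 188 mm (own y), 122 mm high, walls and floor 4 mm; origin at the centre of its underside on the worktop, z up. Room inside for one row along y: two canisters and the strainer, all upright. The worktop to its left (x 0.40 to 0.55, y 0.28 to 0.49 m) is free, to lay the lid down.
- lid: Loose white lid, 250 g, on the tin at the start. Plate 134x196x6 mm; below it a lip 110x170 mm, 8 mm deep, enters the tin's mouth with 4 to 5 mm play a side. Origin: centre of the lip's lower edge, axes as the tin's when seated (or half a turn), then 114 mm above the tin's origin. On the plate (top 14 mm above origin) a wooden grip bar, 14 mm thick (x), 50 mm long (y), 14 to 40 mm above origin.
- canister_a: Small round steel spice canister with a slightly darker slip lid (fixed on), 52 mm diameter, 60 mm high, 120 g, heavy at the bottom, standing upright; origin at the centre of its underside, z up. None if absent.
- canister_b: Small round steel spice canister just like canister_a. None if absent.
- canister_c: Small round steel spice canister just like canister_a. None if absent.
- garlic: Bystander: loose garlic bulb, 60 mm, behind the stands.
- timer: Bystander: loose round kitchen timer, 65 mm, right of and behind the stands.
- oval_bowl: Bystander: loose small oval bowl, 82 x 102 x 38 mm, behind the stands.
Things that resemble listed ones, but are neither listed nor needed, are in the scene too. What is shaped like the canister_a but orange or red is not meant.

How it is judged (in metres and radians):
On the way, in this order (a step that is already met when the one before it is completed fails the run):
1. every front utensil hangs on the spare hook while the strainer still hangs on the crowded hook (x of scraper in the frame of hook_spare_bar between -0.073 and 0.08 m and y of scraper in the frame of hook_spare_bar between -0.03 and 0.03 m and z of scraper in the frame of hook_spare_bar between -0.109 and -0.095 m and angle between each of scraper, pastry_wheel, measuring_spoon's own z axis and vertical below 0.3 rad and x of pastry_wheel in the frame of hook_spare_bar between -0.073 and 0.08 m and y of pastry_wheel in the frame of hook_spare_bar between -0.03 and 0.03 m and z of pastry_wheel in the frame of hook_spare_bar between -0.109 and -0.095 m and x of measuring_spoon in the frame of hook_spare_bar between -0.073 and 0.08 m and y of measuring_spoon in the frame of hook_spare_bar between -0.03 and 0.03 m and z of measuring_spoon in the frame of hook_spare_bar between -0.109 and -0.095 m and x of strainer in the frame of hook_full_bar between -0.073 and 0.08 m and y of strainer in the frame of hook_full_bar between -0.03 and 0.03 m and z of strainer in the frame of hook_full_bar between -0.109 and -0.095 m), for 0.2 s.
2. the strainer is in the tin (x of strainer in the frame of tin between -0.063 and 0.063 m and y of strainer in the frame of tin between -0.094 and 0.094 m and z of strainer in the frame of tin between -0.01 and 0.116 m), for 0.2 s.
At the end, for the whole second after the job is handed in: Front utensils hang by the eye on the spare hook (lower end 95 to 109 mm below the bar top and within 30 mm sideways, within 0.3 rad of upright); strainer and all canisters are inside the tin; lid seated on the tin within 8 mm and 0.12 rad, fully down (4 mm) and level; all at rest (all of step 2 and x of scraper in the frame of hook_spare_bar between -0.073 and 0.08 m and y of scraper in the frame of hook_spare_bar between -0.03 and 0.03 m and z of scraper in the frame of hook_spare_bar between -0.109 and -0.095 m and angle between each of scraper, pastry_wheel, measuring_spoon's own z axis and vertical below 0.3 rad and x of pastry_wheel in the frame of hook_spare_bar between -0.073 and 0.08 m and y of pastry_wheel in the frame of hook_spare_bar between -0.03 and 0.03 m and z of pastry_wheel in the frame of hook_spare_bar between -0.109 and -0.095 m and x of measuring_spoon in the frame of hook_spare_bar between -0.073 and 0.08 m and y of measuring_spoon in the frame of hook_spare_bar between -0.03 and 0.03 m and z of measuring_spoon in the frame of hook_spare_bar between -0.109 and -0.095 m and x of canister_a in the frame of tin between -0.063 and 0.063 m and y of canister_a in the frame of tin between -0.094 and 0.094 m and z of canister_a in the frame of tin between -0.01 and 0.116 m and x of canister_b in the frame of tin between -0.063 and 0.063 m and y of canister_b in the frame of tin between -0.094 and 0.094 m and z of canister_b in the frame of tin between -0.01 and 0.116 m and x of canister_c in the frame of tin between -0.063 and 0.063 m and y of canister_c in the frame of tin between -0.094 and 0.094 m and z of canister_c in the frame of tin between -0.01 and 0.116 m and x of lid in the frame of tin between -0.008 and 0.008 m and y of lid in the frame of tin between -0.008 and 0.008 m and z of lid in the frame of tin between 0.108 and 0.118 m and angle between lid's own z axis and vertical below 0.04 rad and angle between the x axis of lid and the x axis of tin, either way round below 0.12 rad and linear speed of each of scraper, pastry_wheel, measuring_spoon, canister_a, canister_b, canister_c, strainer, lid below 0.03 m/s); the robot touches nothing.
It fails at once if the garlic is disturbed (moved more than 40 mm) (distance of garlic from where it was at the start of the episode above 0.04 m).
It fails at once if the timer is disturbed (moved more than 40 mm) (distance of timer from where it was at the start of the episode above 0.04 m).
It fails at once if the oval bowl is disturbed (moved more than 40 mm) (distance of oval_bowl from where it was at the start of the episode above 0.04 m).
Of scraper, pastry_wheel, measuring_spoon only 2 to 3 are there at a start; the rules pass over those that are not, and their reading is None.
Of canister_a, canister_b, canister_c only 1 to 2 are there at a start; the rules pass over those that are not, and their reading is None.
At some moment in a run one of canister_a, canister_b, canister_c, lid may be knocked a few centimetres aside while the robot is not near it.
It also fails if it takes over 208 s, if anything falls off the work surface, if the arm or the gripper's body presses on something with over 40 N, if the wrist force passes 120 N, or if a joint passes its speed limit or range.

## Working session

There is one attempt and no reset: what is moved stays moved. The work goes in short steps, each a Python script; the robot and the scene stay as the last script left them, time stands still between calls to the robot, and variables do not carry over. Pictures are saved under pics/ and viewed, at most 14 in all, crops included, and the job is handed in when it is done.

```bash
mkdir -p pics; ls
cat > h.py <<'E'
import numpy as np, cv2
from cell import arm, solver, eyes, spotter
def cam(n):
    i=eyes.camera_info(n); p,d=eyes.read_camera(n); return p,d,i
def cloud(d,i):
    f=192/np.tan(np.radians(i['vfov'])/2)
    r,c=np.mgrid[0:384,0:512]
    P=np.stack([(c-i['cx'])/f*d,-(r-i['cy'])/f*d,-d],-1)
    W=P@np.array(i['attitude']).T+np.array(i['origin'])
    W[d<=0]=np.nan
    return W
E
python3 - <<'E'
from h import *
for n in ("scene","side"):
    p,d,i=cam(n); print(n,i,arm.read_t()); cv2.imwrite(f"pics/{n}0.png",cv2.resize(p,(800,600))); np.savez(f"{n}0.npz",p=p,W=cloud(d,i))
    for l in ("hook_full","hook_spare","tin","lid","canister_a","strainer","scraper","pastry_wheel","measuring_spoon"):
        W=cloud(d,i)
        for q in spotter.regions_of(n,l):
            if q['score']<.3: continue
            X=W[q['pixels']]
            print(l,round(q['score'],2),q['extent'],np.nanmedian(X,0).round(),np.nanmin(X,0).round(),np.nanmax(X,0).round())
E
```

```text
pics
scene {'vfov': 51.64355778595909, 'cx': 254.58695070119074, 'cy': 193.98969996906592, 'origin': array([ -4.07120042, 523.36560958, 617.16585239]), 'attitude': array([[-0.74321081,  0.32408856, -0.5853241 ],
       [-0.6689031 , -0.34114254,  0.66044713],
       [ 0.01436441,  0.88237655,  0.47032467]])} 0.05
hook_full 0.93 [289.7, 137.4, 61.6, 84.1] [ 577. -415.   11.] [ 458. -853.   -2.] [ 877. -359.  216.]
hook_spare 0.82 [246.9, 156.0, 70.3, 94.1] [ 577. -214.   12.] [ 448. -591.   -0.] [ 889. -117.  216.]
tin 0.64 [130.4, 256.8, 110.8, 101.5] [448. 209.  63.] [423.  31.  -1.] [572. 249. 127.]
lid 0.72 [125.4, 229.2, 116.9, 80.5] [496. 162. 129.] [424. -69.   6.] [725. 252. 157.]
canister_a 0.98 [319.2, 221.4, 24.5, 25.0] [ 419. -254.   43.] [ 402. -295.    1.] [ 451. -243.   64.]
canister_a 0.92 [284.5, 239.5, 21.0, 32.8] [ 433. -113.   47.] [ 415. -150.   -1.] [ 491. -100.   65.]
canister_a 0.8 [232.1, 242.4, 20.1, 31.1] [511. -29.  54.] [507. -49.   7.] [553. -16.  63.]
canister_a 0.56 [260.6, 259.6, 27.9, 38.0] [418. -12.  49.] [ 400. -106.   -1.] [503.   3.  64.]
straine
[... 1599 characters left out ...]
a 0.52 [227.3, 195.9, 17.0, 22.7] [532. -47.  39.] [510. -56.  -2.] [558.  -4.  64.]
strainer 0.83 [287.3, 251.5, 9.5, 40.4] [ 564. -424.  143.] [ 554. -436.   -0.] [ 618. -312.  212.]
scraper 0.71 [274.8, 255.0, 6.5, 40.7] [ 537. -423.  159.] [ 531. -435.  112.] [ 542. -392.  211.]
scraper 0.49 [263.2, 255.4, 6.2, 38.6] [ 511. -413.  171.] [ 504. -422.   -2.] [ 569. -233.  212.]
pastry_wheel 0.73 [246.5, 255.7, 7.9, 42.8] [ 482. -413.  171.] [ 478. -424.   -0.] [ 517. -287.  212.]
measuring_spoon 0.72 [262.7, 255.0, 6.1, 37.4] [ 509. -414.  171.] [ 504. -422.   -2.] [ 542. -290.  212.]
measuring_spoon 0.5 [237.9, 249.8, 87.3, 89.0] [ 569. -426.   10.] [ 454. -473.   -2.] [ 680. -230.  216.]
```

View pics/scene0.png

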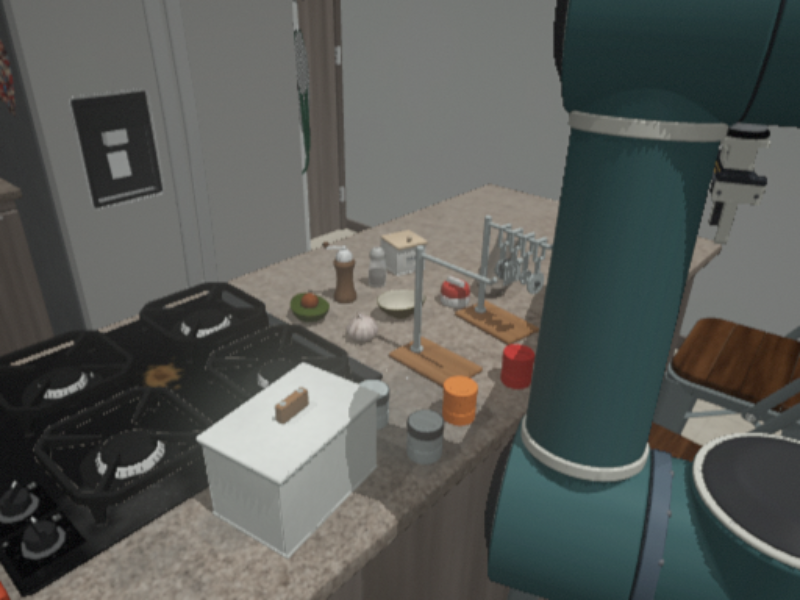

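View pics/side0.png

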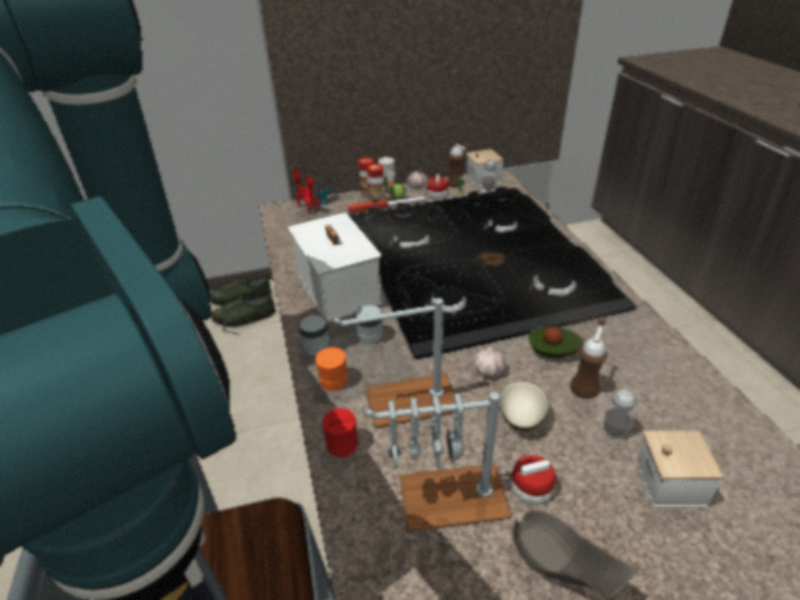

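Run:
```python
from h import *
for n in ("scene","side"):
    z=np.load(n+"0.npz");W=z['W'];p=z['p']
    x,y,zz=W[...,0],W[...,1],W[...,2]
    def sel(m,nm):
        X=W[m]; print(n,nm,len(X),np.percentile(X,[2,50,98],axis=0).round(1).tolist())
    # bars
    for y0 in(-409,-214):
        m=(zz>197)&(zz<206)&(abs(y-y0)<40)&(x>440)&(x<612)
        X=W[m]; 
        if len(X)>20:
            l=np.polyfit(X[:,0],X[:,1],1); print(n,"bar y0 fit",l,np.polyval(l,[460,600]),X[:,0].min(),X[:,0].max())
        sel((zz>207)&(zz<218)&(abs(y-y0)<40)&(x>580)&(x<640),"posttop")
        sel((zz>8)&(zz<12)&(abs(y-y0)<90)&(x>420)&(x<640),"foot")
    for cx,cy in((430,-273),(442,-130),(426,-29),(533,-30)):
        m=(zz>55)&(zz<66)&(np.hypot(x-cx,y-cy)<40); sel(m,f"can{cx},{cy}"); print(p[m].mean(0).round())
    m=(zz>120)&(zz<134)&(abs(x-505)<130)&(abs(y-130)<150)
    print("lid",cv2.minAreaRect(W[m][:,:2].astype(np.float32)), np.median(zz[m]))
    m=(zz>148)&(zz<162)&(abs(x-505)<130)&(abs(y-130)<150)
    print("bar",cv2.minAreaRect(W[m][:,:2].astype(np.float32)),m.sum(),np.median(W[m],0))
```

```text
scene bar y0 fit [-1.63534821e-01 -3.19118764e+02] [-394.34478157 -417.23965645] 457.37841688110467 611.4351601115308
scene posttop 16 [[603.8, -427.1, 207.7], [607.7, -420.3, 212.0], [615.8, -416.0, 215.7]]
scene foot 519 [[491.4, -458.7, 8.4], [556.8, -409.0, 10.7], [633.8, -365.2, 11.9]]
scene bar y0 fit [-4.99600286e-02 -1.86119351e+02] [-209.10096426 -216.09536827] 451.26795035446696 611.8624936386346
scene posttop 21 [[601.5, -221.7, 207.5], [605.7, -216.1, 211.4], [613.2, -212.2, 215.5]]
scene foot 717 [[488.8, -259.2, 8.3], [558.3, -213.4, 10.6], [632.9, -172.7, 11.9]]
scene can430,-273 200 [[403.6, -293.7, 55.6], [426.2, -265.4, 60.6], [450.5, -245.7, 63.0]]
[ 51.  55. 142.]
scene can442,-130 252 [[417.3, -149.8, 55.7], [440.1, -123.3, 60.7], [465.3, -102.6, 62.6]]
[ 75. 130. 201.]
scene can426,-29 320 [[402.3, -47.7, 55.4], [424.6, -21.2, 60.6], [449.7, 0.5, 63.0]]
[112. 115. 111.]
scene can533,-30 134 [[508.5, -51.1, 56.1], [530.7, -33.9, 60.9], [556.6, -17.8, 62.8]]
[158. 161. 154.]
lid ((504.8611755371094, 146.05007934570312), (136.19992065429688, 197.37754821777344), 9.
[... 760 characters left out ...]
9]]
side can430,-273 304 [[405.7, -297.3, 55.9], [428.8, -276.5, 60.2], [452.8, -250.3, 62.9]]
[ 31.  33. 144.]
side can442,-130 219 [[419.7, -153.5, 55.9], [442.5, -132.6, 60.1], [466.4, -105.6, 62.7]]
[ 55. 120. 224.]
side can426,-29 178 [[404.4, -51.7, 55.7], [427.9, -30.7, 60.1], [452.1, -3.7, 62.7]]
[93. 94. 89.]
side can533,-30 118 [[512.0, -53.6, 56.7], [535.2, -25.6, 59.9], [559.5, -5.2, 62.3]]
[160. 161. 152.]
lid ((505.83294677734375, 143.05975341796875), (133.76853942871094, 198.85789489746094), 9.477546691894531) 128.29159301961272
bar ((504.8975524902344, 144.49671936035156), (12.734856605529785, 56.213436126708984), 9.863134384155273) 42 [504.76446112 139.37385784 153.60793133]
```

The scene shows the tin at (290,450) and two steel canisters at (375,400) and (425,437). Orange (460,400) and red (517,365) are decoys, and so is the wooden-lidded box at (400,255). The side view shows three utensils in front of the strainer on the right-hand hook (x 393–460, y 430). I choose the two steel canisters and will check them in a wrist close-up.

```bash
cat >> h.py <<'E'
def R(a):
    y=np.array([np.cos(a),np.sin(a),0]); z=np.array([0,0,-1.]); return np.stack([np.cross(y,z),y,z],1)
def Rn(a):
    "of the two equal grasps the one nearer the present orientation"
    c=np.array(arm.read_ee_rot()); return max((R(a),R(a+np.pi)),key=lambda m:np.trace(c.T@m))
def ptp(p,a):
    best=None; q=np.array(arm.read_joints())
    for m in (R(a),R(a+np.pi)):
        s=solver.solve_ik(p,m)
        if s is not None and abs(s[5])<2.6 and (best is None or np.abs(s-q).max()<best[0]): best=(np.abs(np.array(s)-q).max(),m)
    arm.move_ptp(p,best[1])
def lin(p,a=None,rate=150,**k): return arm.move_straight(np.array(p,float),None if a is None else Rn(a),rate=rate,**k)
def shot(name,save=None):
    p,d,i=cam(name); W=cloud(d,i)
    if save: cv2.imwrite(f"pics/{save}.png",p); np.savez(save+".npz",p=p,W=W)
    return p,W
E
python3 - <<'E'
from h import *
print(arm.read_ee_rot().round(2))
lin([260,-622,420],rate=300)
ptp([540,-330,450],np.pi/2); p1,W=shot("wrist","w_hook")
i=eyes.camera_info("wrist");print(i,arm.read_joints().round(2))
ptp([470,30,450],np.pi/2); p2,W=shot("wrist","w_tin")
print(arm.read_t(),arm.read_joints().round(2))
cv2.imwrite("pics/w12.png",cv2.resize(np.hstack([p1,p2]),(800,300)))
E
```

```text
[[ 0.92  0.39 -0.  ]
 [ 0.39 -0.92 -0.  ]
 [-0.    0.   -1.  ]]
{'vfov': 67.28682202445526, 'cx': 260.23428211576163, 'cy': 190.7384343310711, 'origin': array([ 612.88332179, -330.28233789,  597.63268642]), 'attitude': array([[-1.83406370e-03,  9.64703573e-01,  2.63331829e-01],
       [-9.99998177e-01, -1.62950332e-03, -9.95218400e-04],
       [-5.30990655e-04, -2.63333175e-01,  9.64704803e-01]])} [-0.59  0.05  1.17 -0.    1.92  0.98]
4.7333 [ 0.01 -0.3   1.49 -0.    1.95  1.58]
```

View pics/w12.png

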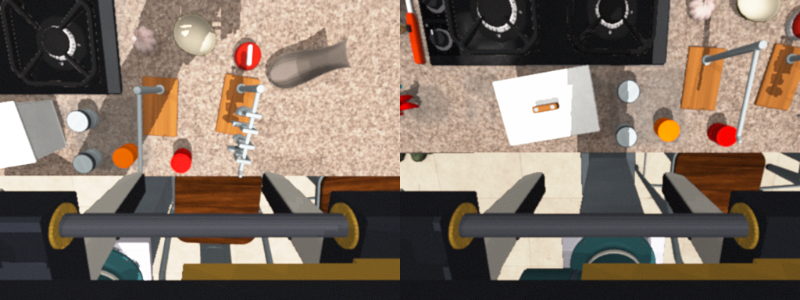

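The wrist pictures show the same two plain steel canisters (right half (628,90) and (626,135)), the orange and red decoys beside them, and both hooks. Next I refine the poses from these clouds.

```bash
cat >> h.py <<'E'
def barfit(W,y0):
    x,y,z=W[...,0],W[...,1],W[...,2]
    m=(z>197)&(z<207)&(abs(y-y0)<45)&(x>430)&(x<600)
    X=W[m]; l=np.polyfit(X[:,0],X[:,1],1)
    for _ in range(3):
        X=X[abs(X[:,1]-np.polyval(l,X[:,0]))<6]; l=np.polyfit(X[:,0],X[:,1],1)
    return l,X[:,0].min(),X[:,0].max(),len(X)
def rect(W,z0,z1,cx,cy,r):
    x,y,z=W[...,0],W[...,1],W[...,2]
    X=W[(z>z0)&(z<z1)&(abs(x-cx)<r)&(abs(y-cy)<r)]
    return cv2.minAreaRect(X[:,:2].astype(np.float32)),len(X)
def can(W,cx,cy):
    x,y,z=W[...,0],W[...,1],W[...,2]
    X=W[(z>54)&(z<68)&(np.hypot(x-cx,y-cy)<45)]
    return None if len(X)<30 else cv2.minEnclosingCircle(X[:,:2].astype(np.float32))
E
python3 - <<'E'
from h import *
for f in("w_hook","w_tin","side0","scene0"):
    W=np.load(f+".npz")['W']; print(f)
    for y0 in(-410,-217):
        try:
            l,a,b,n=barfit(W,y0); print(" bar",l.round(4),np.polyval(l,[460,600]).round(1),a,b,n)
        except Exception as e: print(e)
    x,y,z=W[...,0],W[...,1],W[...,2]
    # post top centres, utensil eye tops
    for y0 in(-424,-220):
        X=W[(z>208)&(z<218)&(abs(y-y0)<30)&(x>590)&(x<630)]
        if len(X)>5: print(" post",cv2.minEnclosingCircle(X[:,:2].astype(np.float32)),len(X))
        X=W[(z>204)&(z<216)&(abs(y-y0-10)<30)&(x>440)&(x<585)]
        if len(X)>5: print(" highs",np.histogram(X[:,0],np.arange(440,590,4))[0])
    print(" tip",[ (round(float(x[m].min()),1)) for y0 in(-400,-212) for m in [(z>190)&(z<215)&(abs(y-y0)<20)&(x>430)] if m.any()])
    print(" cans",can(W,426,-28),can(W,533,-30)); 
    print(" lid",rect(W,124,134,505,145,130)," gb",rect(W,146,162,505,145,80))
E
```

```text
w_hook
 bar [-1.689000e-01 -3.198842e+02] [-397.6 -421.2] 460.5692180153675 599.9977317456581 467
 bar [-5.860000e-02 -1.854984e+02] [-212.5 -220.7] 462.1990418754991 599.0005824145222 577
 post ((611.6504516601562, -423.46923828125), 6.792789459228516) 99
 highs [ 0  0  0  5 19 19  6  7 12 10 35 56 23  8 12  8  8 37 59 21  9  5  9 11
 47 57 12  7  8  8 20 58 44 11  9 10  3]
 post ((609.3345336914062, -220.5689697265625), 6.787472248077393) 99
 highs [ 0  0  0  0  0  4  7  8  7  6  5  9  9  6 10  8 10  9  9 10  8  8  8 13
  9  6  9 10 11  9  7 10 11  6  6  9  3]
 tip [453.8, 462.2]
 cans ((428.9401550292969, -26.039487838745117), 26.699758529663086) ((535.9102783203125, -28.649723052978516), 26.589330673217773)
 lid (((515.4446411132812, 88.6213150024414), (134.44631958007812, 84.80366516113281), 8.866438865661621), 2748)  gb (((0.0, 0.0), (0.0, 0.0), 0.0), 0)
w_tin
expected non-empty vector for x
 bar [-5.840000e-02 -1.831567e+02] [-210.  -218.2] 451.9738319757003 599.8621344030743 775
 post ((608.6195068359375, -219.45555114746094), 6.842684745788574) 128
 highs [ 0  0 12 22 15  9 
[... 1594 characters left out ...]
8, -421.3843994140625), 6.609246730804443) 15
 highs [ 0  0  0  0  4  1  2  0  1  7 14  4  2  0  0  2  6  9  7  1  0  0  2  7
 10  4  0  0  0  1  7 10  5  0  0  1  0]
 post ((607.7530517578125, -215.93882751464844), 6.734971523284912) 17
 highs [0 1 6 4 3 1 1 2 2 1 2 1 0 1 1 1 1 1 2 2 2 2 0 1 2 1 0 2 0 1 1 0 1 1 1 1 0]
 tip [456.1, 447.7]
 cans ((426.3097229003906, -25.59250831604004), 28.467073440551758) ((533.8770141601562, -27.49214744567871), 26.671489715576172)
 lid (((504.8611755371094, 146.05007934570312), (136.19992065429688, 197.37754821777344), 9.199584007263184), 4209)  gb (((503.91583251953125, 146.85357666015625), (15.086699485778809, 49.90304946899414), 8.731768608093262), 175)
```

Run:
```python
from h import *
a=np.radians(9.25)
ptp([505.9,144.8,260],a); arm.grip(0.6); print(arm.read_joints().round(2))
lin([505.9,144.8,149.5],rate=120); arm.grip(0,40); print("open",arm.read_opening())
lin([505.9,144.8,230],rate=120); print(arm.read_opening(),arm.read_force())
lin([475,385,230],0,rate=200); lin([475,385,60],rate=150); print(lin([475,385,32],rate=30,stop_force=4),arm.read_tool_pos())
arm.grip(0.6); lin([475,385,200],rate=200)
ptp([470,60,450],np.pi/2); p,W=shot("wrist","w_tin2"); print(arm.read_t())
x,y,z=W[...,0],W[...,1],W[...,2]
print("rim",rect(W,112,127,505,145,130),"lid",rect(W,9,19,475,385,120))
print(can(W,428.5,-26),can(W,535.5,-28.5))
p2,W2=shot("scene"); print("lid",rect(W2,9,19,475,385,120),rect(W2,30,45,475,385,80))
cv2.imwrite("pics/c1.png",np.hstack([p[:200],p2[150:350]])[:, :])
```

```text
[ 0.23 -0.22  1.73 -0.    1.63  0.07]
open 0.1451026205283909
0.14452137205430773 [ 0.50724035 -0.33210801 -2.09129567]
True [474.80356942 384.84391856  35.36956071]
16.2917
rim (((505.90606689453125, 144.89590454101562), (130.50613403320312, 192.3791961669922), 9.39433479309082), 1749) lid (((474.6274719238281, 395.2305603027344), (132.91712951660156, 217.8208465576172), 0.03148134425282478), 6228)
((428.388427734375, -25.780973434448242), 26.450037002563477) ((535.4537353515625, -27.840087890625), 26.38589859008789)
lid (((529.5889892578125, 338.7434997558594), (246.09066772460938, 107.59761047363281), 42.59614944458008), 2462) (((472.9591064453125, 374.5527038574219), (14.719006538391113, 28.593984603881836), 3.054137945175171), 132)
```

View pics/c1.png

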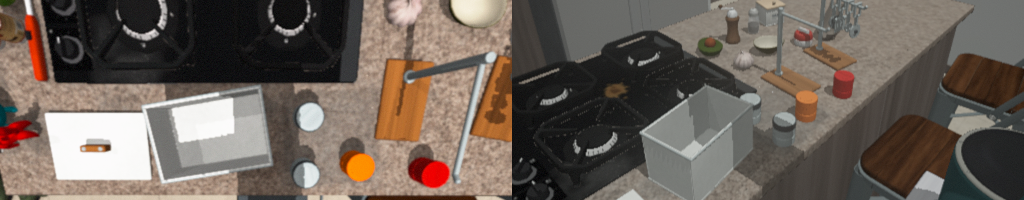

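The lid now lies left of the tin, and the open tin and both canisters are unmoved. Next come the three front utensils.

```bash
cat >> h.py <<'E'
F=dict(p=np.array([611.3,-423.5]),a=np.arctan(-0.1685)); S=dict(p=np.array([608.9,-219.8]),a=np.arctan(-0.0583))
def at(H,d,z): return [*(H['p']-d*np.array([np.cos(H['a']),np.sin(H['a'])])),z]
def ang(H): return H['a']+np.pi/2
def take(d,out=192):
    ptp(at(F,d,275),ang(F)); arm.grip(0.65); lin(at(F,d,192),rate=120)
    arm.grip(0,25); print("grip",arm.read_opening()); 
    lin(at(F,d,206),rate=60); lin(at(F,out,206),rate=100); print("out",arm.read_opening(),arm.read_force().round(1))
def hang(d):
    lin(at(S,195,206),ang(S),rate=150); lin(at(S,d,206),rate=100); lin(at(S,d,192.5),rate=40)
    arm.grip(0.65); lin(at(S,d,275),rate=150)
E
python3 - <<'E'
from h import *
take(129); p,_=shot("side"); hang(45)
q,W=shot("side","s2"); print(arm.read_t())
cv2.imwrite("pics/c2.png",cv2.resize(np.hstack([p[150:300,190:340],q[150:300,190:340]]),(800,400)))
E
```

```text
grip 0.2984544220021514
out 0.2950822293574407 [-0.1 -0.5 -0.3]
26.1583
```

View pics/c2.png

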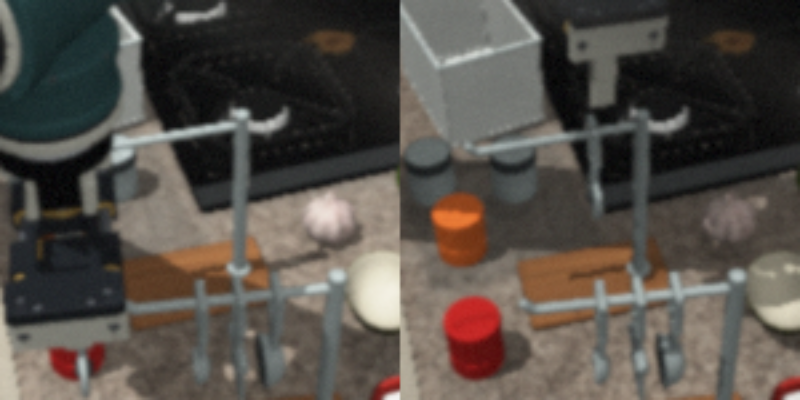

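The first utensil hangs on the spare bar (595,165 in the right half) and three remain on the crowded hook. I repeat for the other two.

Run:
```python
from h import *
take(101); hang(76)
take(73); hang(107)
ptp([480,-310,450],np.pi/2); p,W=shot("wrist","w3"); q,V=shot("side","s3"); print(arm.read_t())
for H in (F,S):
    for W_ in (W,V):
        D=W_[...,:2]-H['p']; c,s=np.cos(H['a']),np.sin(H['a'])
        d=-(D[...,0]*c+D[...,1]*s); l=-D[...,0]*s+D[...,1]*c; z=W_[...,2]
        m=(z>195)&(z<217)&(abs(l)>6)&(abs(l)<18)&(d>15)&(d<150); print("eyes",np.histogram(d[m],np.arange(16,150,4))[0])
        m=(z>90)&(z<190)&(abs(l)<30)&(d>15)&(d<150); print("z",[(k,z[m&(abs(d-k)<8)].min().round()) for k in (45,76,107) if (m&(abs(d-k)<8)).any()])
cv2.imwrite("pics/c3.png",cv2.resize(q[150:300,190:340],(600,600)))
```

```text
grip 0.29963966174784373
out 0.30097192545139184 [-0.5 -0.2 -0.5]
grip 0.299292872446796
out 0.2964085097838736 [-0.5  0.3 -0.4]
44.1583
eyes [ 0  0  0  0  0  0 30 51 10  0  0  0  0  0  0  0  0  0  0  0  0  0  0  0
  0  0  0  0  0  0  0  0  0]
z [(45, np.float64(124.0))]
eyes [ 0  0  0  0  0  0  9 23  5  0  0  0  0  0  1  1  0  0  0  0  0  0  0  0
  0  0  0  0  1  0  0  0  0]
z [(45, np.float64(116.0))]
eyes [ 0  0  0  0  0  0 35 51  0  0  0  0  0  0 41 31  0  0  0  0  0 14 45 21
  0  0  0  0  0  0  0  0  0]
z [(45, np.float64(113.0)), (76, np.float64(125.0)), (107, np.float64(105.0))]
eyes [ 0  1  0  0  0  0  8 16  5  0  0  0  0  0 15 16  1  0  0  0  0  1 17 12
  0  0  0  0  1  0  1  1  0]
z [(45, np.float64(103.0)), (76, np.float64(111.0)), (107, np.float64(105.0))]
```

View pics/c3.png

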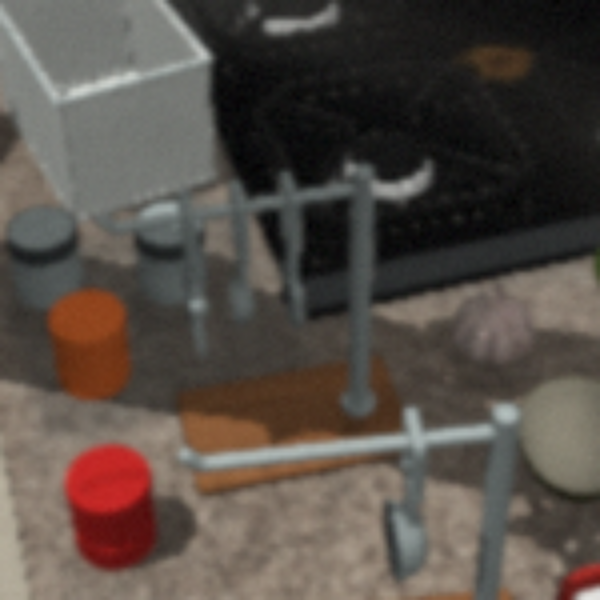

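All three front utensils hang on the spare hook at 44, 75 and 107 mm, and only the strainer remains on the crowded one. Canisters go in next, at both ends of the tin, leaving the middle for the strainer.

```bash
cat >> h.py <<'E'
T=np.array([505.9,144.9]); TA=np.radians(9.3)
def tin(x,y,z): c,s=np.cos(TA),np.sin(TA); return [T[0]+c*x-s*y,T[1]+s*x+c*y,z]
def pack(c,ty):
    ptp([*c,150],TA); arm.grip(0.8); lin([*c,58],rate=100); arm.grip(0,30); o=arm.read_opening(); print("can grip",o)
    if not .5<o<.62: return False
    lin([*c,215],rate=150); lin(tin(0,ty,215),rate=150); lin(tin(0,ty,130),rate=120)
    print("stop",lin(tin(0,ty,63.5),rate=60,stop_force=8),arm.read_tool_pos().round(1),arm.read_opening())
    arm.grip(0.7); lin(tin(0,ty,215),rate=150); return True
E
python3 - <<'E'
from h import *
ptp([450,20,400],np.pi/2); _,W=shot("wrist"); a=can(W,428.5,-26); b=can(W,535.5,-28); print(a,b)
if pack(b[0],56):
    ptp([450,20,400],np.pi/2); p,W=shot("wrist","w4"); print(can(W,428.5,-26)); print(can(W,*tin(0,56,0)[:2]),tin(0,56,0)); cv2.imwrite("pics/c4.png",p)
print(arm.read_t())
E
```

```text
((428.5716552734375, -25.810766220092773), 26.34070587158203) ((519.44677734375, -50.032718658447266), 26.39269256591797)
can grip 0.555545453841817
stop False [497.1 200.3  64. ] 0.5555413511838355
((428.5986328125, -25.877397537231445), 26.23674201965332)
((495.3086853027344, 210.07139587402344), 37.44675827026367) [np.float64(496.85018601821173), np.float64(200.16392011878122), 0]
57.25
```

View pics/c4.png

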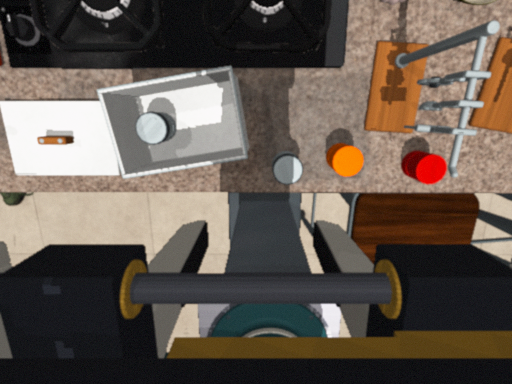

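Canister b had been knocked but the fresh look caught it, and it is now in the tin (152,127). The second canister and then the strainer follow.

Run:
```python
from h import *
_,W=shot("wrist"); a=can(W,428.5,-26)
if pack(a[0],-56):
    take(45)
    p=at(F,192,0); lin([p[0],p[1],290],rate=150); ptp(tin(0,0,290),TA); print(arm.read_opening(),arm.read_tool_pos().round(1))
    lin(tin(0,0,160),rate=120); print("stop",lin(tin(0,0,95.5),rate=50,stop_force=6),arm.read_tool_pos().round(1))
    arm.grip(0.55); lin(tin(0,0,240),rate=120)
    ptp([450,100,400],np.pi/2); arm.dwell(.3); p,W=shot("wrist","w5"); q,V=shot("side"); cv2.imwrite("pics/c5.png",np.hstack([p[:300],q[:300]])[:,:])
    x,y,z=W[...,0],W[...,1],W[...,2]; c,s=np.cos(TA),np.sin(TA)
    lx=c*(x-T[0])+s*(y-T[1]); ly=-s*(x-T[0])+c*(y-T[1]); m=(abs(lx)<55)&(abs(ly)<86); print("maxz",np.nanmax(z[m]),"lid",rect(W,9,19,475,385,110))
print(arm.read_t())
```

```text
can grip 0.5543491339915761
stop False [515.2  89.7  64. ] 0.5565070877724055
grip 0.29918013654294107
out 0.3009889239623997 [-0.4  0.4 -1.2]
0.30176661870807087 [506.1 144.2 289.9]
stop True [505.9 145.1 145.3]
maxz 475.09462209562275 lid (((475.2331237792969, 385.489501953125), (196.7937774658203, 133.7691192626953), 89.91815185546875), 7110)
80.3583
```

View pics/c5.png

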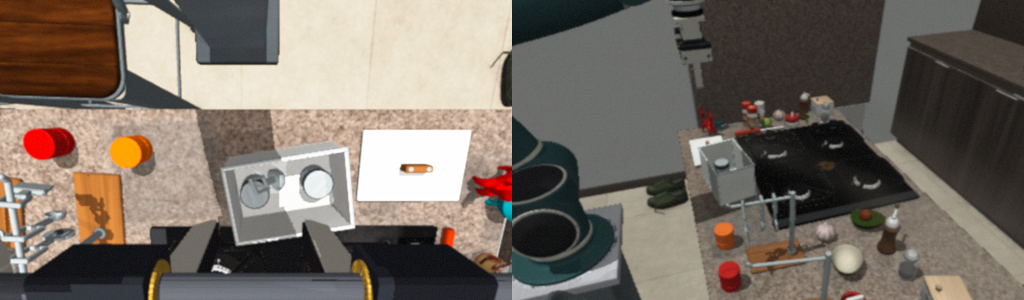

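The strainer was released early and leans on the near canister (265,185). I check from closer how high it stands.

Run:
```python
from h import *
ptp([430,145,350],np.pi/2); p,W=shot("wrist","w6")
x,y,z=W[...,0],W[...,1],W[...,2]; c,s=np.cos(TA),np.sin(TA)
lx=c*(x-T[0])+s*(y-T[1]); ly=-s*(x-T[0])+c*(y-T[1]); m=(abs(lx)<56)&(abs(ly)<87)&(z<200); print("maxz",np.nanmax(z[m]))
h=m&(z>67); print(h.sum(),np.percentile(np.stack([lx[h],ly[h],z[h]],1),[0,10,50,90,100],axis=0).round(0).tolist())
print(eyes.camera_info("wrist")['origin'])
ys,xs=np.where(m); b=p[max(ys.min()-25,0):ys.max()+25,max(xs.min()-25,0):xs.max()+25]; cv2.imwrite("pics/c6.png",cv2.resize(b,(700,500),interpolation=cv2.INTER_CUBIC))
```

```text
maxz 105.02929966585577
255 [[-36.0, -59.0, 67.0], [-34.0, -54.0, 68.0], [-21.0, -44.0, 89.0], [-11.0, -31.0, 101.0], [15.0, 68.0, 105.0]]
[358.28071008 145.57405742 498.57020239]
```

View pics/c6.png

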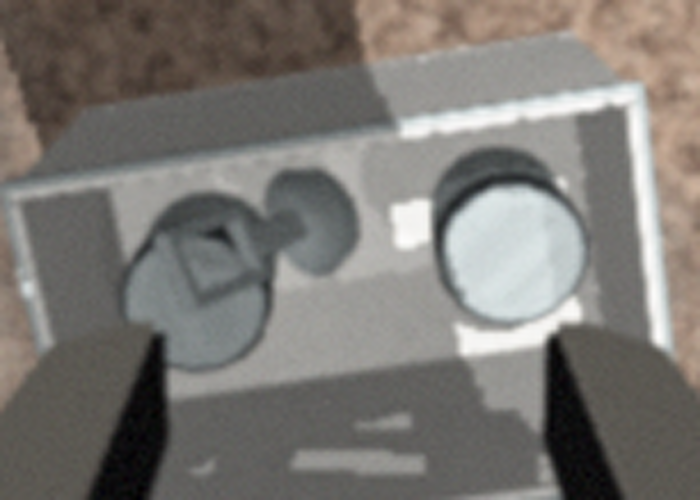

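The strainer leans on the canister with its top at 105 mm, below the seated lip at 114 mm, so the lid can close. Lid next.

Run:
```python
from h import *
ptp([440,330,380],np.pi/2); _,W=shot("wrist"); r,n=rect(W,9,19,475,385,125); g,m=rect(W,32,48,475,385,90); print(r,n,g,m)
(cx,cy),(w,h),a=r; 
if w>h: a-=90
a=np.radians(a); print(np.degrees(a),arm.read_t())
assert n>3000 and abs(min(w,h)-134)<5 and abs(max(w,h)-196)<6
ptp([cx,cy,150],a); arm.grip(0.6); lin([cx,cy,35.5],rate=100); arm.grip(0,40); print(arm.read_opening())
lin([cx,cy,235],rate=120); print(arm.read_opening()); lin(tin(0,0,235),TA,rate=150); lin(tin(0,0,165),rate=80)
print(lin(tin(0,0,147.5),rate=25,stop_force=10),arm.read_tool_pos().round(1),arm.read_force().round(1))
```

```text
((504.0313415527344, 385.20941162109375), (247.57693481445312, 192.12228393554688), 89.93617248535156) 7498 ((473.6448974609375, 385.37921142578125), (12.63387393951416, 49.25163269042969), 0.11693373322486877) 228
-0.0638275146484375 81.6167Traceback (most recent call last):
  File "<stdin>", line 6, in <module>
AssertionError
```

Run:
```python
from h import *
_,W=shot("wrist"); W=W.copy(); W[W[...,0]>560]=np.nan; r,n=rect(W,10,18,475,385,115); g,m=rect(W,32,48,475,385,90); print(r,n,g)
(cx,cy),(w,h),a=r
if w>h: a-=90
a=np.radians(a); print(np.degrees(a),arm.read_t())
assert n>3000 and abs(min(w,h)-134)<5 and abs(max(w,h)-196)<6
ptp([cx,cy,150],a); arm.grip(0.6); lin([cx,cy,35.5],rate=100); arm.grip(0,40); print(arm.read_opening())
lin([cx,cy,235],rate=120); print(arm.read_opening()); lin(tin(0,0,235),TA,rate=150); lin(tin(0,0,165),rate=80)
print(lin(tin(0,0,147.5),rate=25,stop_force=10),arm.read_tool_pos().round(1),arm.read_force().round(1))
```

```text
((473.9686584472656, 385.856689453125), (195.92196655273438, 131.87738037109375), 89.93209838867188) 7445 ((473.75335693359375, 386.3017883300781), (12.446554183959961, 48.803550720214844), 0.011075792834162712)
-0.067901611328125 81.6667
0.1453603505069531
0.15015917897272044Traceback (most recent call last):
  File "<stdin>", line 8, in <module>
  File "h.py", line 23, in lin
    def lin(p,a=None,rate=150,**k): return arm.move_straight(np.array(p,float),None if a is None else Rn(a),rate=rate,**k)
                                           ~~~~~~~~~~~~~~~~~^^^^^^^^^^^^^^^^^^^^^^^^^^^^^^^^^^^^^^^^^^^^^^^^^^^^^^^^^^^^^^
cell.PlanningError: the arm cannot follow that straight line within its joint ranges
```

Run:
```python
from h import *
print(arm.read_joints().round(2),arm.read_opening())
for m in (R(TA),R(TA+np.pi)):
    print(solver.solve_ik(tin(0,0,260),m).round(2))
p=arm.read_tool_pos(); lin([p[0],p[1],270],rate=120); ptp(tin(0,0,270),TA); print(arm.read_joints().round(2),arm.read_opening())
lin(tin(0,0,165),rate=80)
print(lin(tin(0,0,147.5),rate=25,stop_force=10),arm.read_tool_pos().round(1),arm.read_force().round(1))
```

```text
[ 0.64 -0.02  1.59  0.    1.58 -2.5 ] 0.15015917897272044
[ 0.23 -0.22  1.73 -0.    1.63  0.07]Traceback (most recent call last):
  File "<stdin>", line 4, in <module>
AttributeError: 'NoneType' object has no attribute 'round'
```

Run:
```python
from h import *
p=arm.read_tool_pos(); lin([p[0],p[1],290],rate=120); ptp(tin(0,0,290),TA); print(arm.read_joints().round(2),arm.read_opening())
lin(tin(0,0,165),rate=80)
print(lin(tin(0,0,147.5),rate=25,stop_force=10),arm.read_tool_pos().round(1),arm.read_force().round(1))
```

```text
[ 0.23 -0.22  1.68  0.    1.68  0.07] 0.14926337087570735
True [505.7 144.9 149.4] [-0.9 -0.8  5.1]
```

The lid stopped at z 149.4, the same height at which it was gripped when seated. I release and verify.

Run:
```python
from h import *
arm.grip(0.5); lin(tin(0,0,260),rate=120); ptp([460,60,430],np.pi/2); arm.dwell(.3); p,W=shot("wrist","w7"); q,V=shot("side")
r,n=rect(W,120,136,505,145,130); print(r,n,rect(W,146,162,505,145,80)); x,y,z=W[...,0],W[...,1],W[...,2]
m=(z>120)&(z<136)&(abs(x-505)<65)&(abs(y-145)<90); X=W[m]; print(np.linalg.lstsq(np.c_[X[:,:2]-T,np.ones(len(X))],X[:,2],rcond=None)[0].round(4),arm.read_t())
cv2.imwrite("pics/c7.png",np.hstack([p[:300],q[100:400,100:]]))
```

```text
((505.3385314941406, 147.0233154296875), (134.0841827392578, 195.9772491455078), 9.204754829406738) 9203 (((505.1533508300781, 146.73927307128906), (14.17004108428955, 49.70207595825195), 8.725366592407227), 317)
[-1.10000e-03  1.00000e-03  1.28571e+02] 95.9417Traceback (most recent call last):
  File "<stdin>", line 5, in <module>
    return _nx.concatenate(arrs, 1, dtype=dtype, casting=casting)
           ~~~~~~~~~~~~~~~^^^^^^^^^^^^^^^^^^^^^^^^^^^^^^^^^^^^^^^
ValueError: all the input array dimensions except for the concatenation axis must match exactly, but along dimension 0, the array at index 0 has size 300 and the array at index 1 has size 284
```

The lid is level, at its original height and about 2 mm off centre. One last numeric check of the hanging utensils, then I hand in.

Run:
```python
from h import *
q,V=shot("side"); H=S; D=V[...,:2]-H['p']; c,s=np.cos(H['a']),np.sin(H['a'])
d=-(D[...,0]*c+D[...,1]*s); l=-D[...,0]*s+D[...,1]*c; z=V[...,2]
m=(z>195)&(z<217)&(abs(l)>6)&(abs(l)<18)&(d>15)&(d<150); h=np.histogram(d[m],[36,56,66,86,97,117])[0]; print(h)
r,n=rect(V,120,136,505,145,130); print(r)
if min(h[0],h[2],h[4])>12: print(arm.finish_job())
```

```text
[29  0 26  0  4]
((505.36590576171875, 144.36175537109375), (134.6007080078125, 199.9320068359375), 9.701348304748535)
```

Run:
```python
from h import *
ptp([480,-250,450],np.pi/2); p,W=shot("wrist"); q,V=shot("side"); H=S
for Q in (W,V):
    D=Q[...,:2]-H['p']; c,s=np.cos(H['a']),np.sin(H['a'])
    d=-(D[...,0]*c+D[...,1]*s); l=-D[...,0]*s+D[...,1]*c; z=Q[...,2]
    m=(z>195)&(z<217)&(abs(l)>6)&(abs(l)<18)&(d>15)&(d<160); print(np.histogram(d[m],np.arange(16,161,6))[0])
cv2.imwrite("pics/c8.png",np.hstack([cv2.resize(q[130:310,170:350],(500,500)),p[:,:300].repeat(1,0)[:500] if 0 else cv2.resize(p[:300,100:400],(300,500))]))
```

```text
[ 0  0  0  0 22 50  0  0  0 22 53  0  0  0  0  0  3 47 24  0  0  0  0  0]
[ 0  1  0  1 17 13  0  0  0 15 13  0  0  0  0  0  1 18  9  0  0  0  0  0]
```

View pics/c8.png

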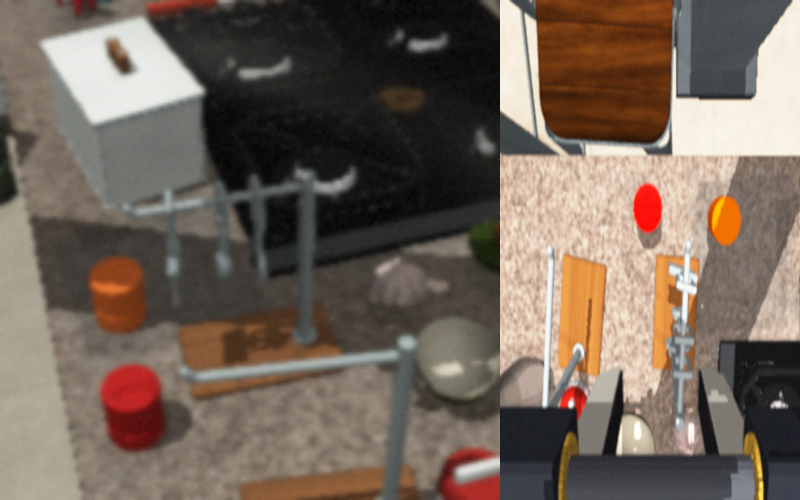

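The lid is seated and all three utensils hang on the spare bar. The foremost is about 118 mm from the post, within the 158 mm limit.

```bash
python3 -c "
from h import *
print(arm.finish_job(),arm.read_t())"
```

```text
the job is handed in; nothing more can be done
the job is handed in; nothing more can be done
```

I handed the job in at about 97 s: three front utensils hang on the spare hook, the strainer and both steel canisters are in the tin, and the lid is level, fully down and about 2 mm off centre; no verdict came back.

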